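# Close the oil tank's filler with its cam-lock cap

## Task

The finishing-oil tank stands open. Push its cam-lock cap, which stands on the worktop beside it with both arms swung out, fully home on the grooved filler neck, then swing the two cam arms down one after the other until both hang right down against their stops. The seal drags for the last stretch: push until you feel it bottom, but press the cap and the arms gently, and leave the wax tin beside the tank, the sanding block and the roll of tape where they are.

Things in the scene. Friction and masses are not known exactly. Their poses are not given: they have to be found in the camera images.
- tank: low grey steel oil tank, 178 x 258 mm and 62 mm high, fixed. Origin on the worktop under its centre, z up. An upright aluminium filler neck stands on it at (-35, -45) mm: round, 36 mm diameter, top edge chamfered 2 mm, a 28 mm groove 9 to 18 mm below its top, a 46 mm collar from 37 mm below. Carrying handle (bar along x, 102 mm above the worktop) at y = +100 mm, breather plug 14 mm high at (45, 30) mm.
- neck_top (a point): point on the neck's axis, 144 mm above the tank's origin (82 mm above its lid). The neck is screwed into the tank more or less deep, so its real top face lies up to 4 mm above or below this point; its thread holds it there. Any heading of the cap fits.
- cap: aluminium cam-lock cap, 0.36 kg, standing mouth down. Origin at its mouth's centre, z up; 50 mm diameter; bore 37.8 mm, mouth flared. Flat grip pads on +-x: 52 mm across, 24 mm wide, 5 to 31 mm above the mouth. Flat top at 36 mm with a 22 mm boss to 38.5 mm, which can be pressed on. Cam arms stand out on +y and -y. Home, the neck's real top lies 26 mm above the cap's mouth.
- cap_seal: round rubber seal inside the cap, diameter 35 mm. Origin at its underside's centre, 18 mm above the mouth when free. The neck slides it up 8 mm into the cap with a drag of 13 to 14 N, and it stays where it is pushed; then it bottoms hard (about 60 N/mm) and the cap is home. It is hurt by more than 35 N.
- lever_a: cam arm on the cap's +y side: a flat brass lever 12 mm wide and 5 mm thick with an eye 16 mm across at its free end. Origin: its hinge pin, in the cap's frame at (0, +24.5, 16.2) mm. Its own frame turns with it: y runs from the pin along the lever towards the eye, z out of its upper (when closed: outer) face, x along the pin. The lever's strip runs from y = 4 to 57 mm, its underside at z = 5 and its upper face at z = 10 mm.
- lever_b: cam arm on the cap's -y side: a flat brass lever 12 mm wide and 5 mm thick with an eye 16 mm across at its free end. Origin: its hinge pin, in the cap's frame at (0, -24.5, 16.2) mm. Its own frame turns with it: y runs from the pin along the lever towards the eye, z out of its upper (when closed: outer) face, x along the pin. The lever's strip runs from y = 4 to 57 mm, its underside at z = 5 and its upper face at z = 10 mm.
- lever_a_hinge (a joint): angle of cam arm a below level, rad: 0 = sticks straight out level, negative = raised, 1.50 = its stop, hanging almost straight down beside the cap (closed). Positive turns its eye down. The hinge is stiff (0.15 N m, some 4 N at the eye) and stays where it is left; with the cap home the arm needs up to about 0.3 N m over the last 0.5 rad, when its cam runs under the neck's lip and draws the cap tight, then meets the stop.
- lever_b_hinge (a joint): angle of cam arm b below level, rad: 0 = sticks straight out level, negative = raised, 1.50 = its stop, hanging almost straight down beside the cap (closed). Positive turns its eye down. The hinge is stiff (0.15 N m, some 4 N at the eye) and stays where it is left; with the cap home the arm needs up to about 0.3 N m over the last 0.5 rad, when its cam runs under the neck's lip and draws the cap tight, then meets the stop.
- wax_tin: round tin of paste wax, 79 mm diameter, 47 mm high, bystander. Origin under its centre.
- sanding_block: grey rubber sanding block, 52 x 68 x 23 mm, bystander. Origin under its centre.
- tape_roll: roll of masking tape lying flat, 96 mm diameter, 24 mm high, bystander. Origin under its centre.

How it is judged:
By the outcome, as a careful person would: the job done as asked, in the order asked, and still so for the second after the job is handed in, with the robot touching nothing.
It also fails if it takes over 66 s, if anything falls off the work surface, if the arm or the gripper's body presses on something with over 40 N, if the wrist force passes 120 N, or if a joint passes its speed limit or range.

## Robot

A 6-joint arm with a two-finger parallel gripper is mounted at the origin on a cart in front of the work surface, level with it; the furniture and walls round the work are solid. World frame = base frame: x ahead of the robot, y to its left, z up, the work surface at z = 0. Lengths are in mm, angles in rad, forces in N, time in s.
With the tool pointing down it reaches from about 300 to 775 mm from the base axis. Payload 14.6 kg.
Tool frame: the origin (TCP) lies at the very end of the fingers, on their centre line; the grasp point (between the pads) lies 19 mm behind it; z points along the fingers, y is the line along which they close (so a half turn about z gives the same grasp; the last joint's range is limited). The gripper opens to 94 mm and grips with 3 to 60 N. Pads are 16 mm wide; open, the fingers measure 119 mm over their backs; the gripper's body (75 mm by 177 mm) begins 78 mm behind the grasp point.
Start: joints at [1.17, 0.3, 1.521, -0, 1.321, -0.067], TCP at [180.197, 519.633, 205.446] pointing down, gripper open.
Joint ranges: [-3.03, 3.03], [-0.79, 2.21], [0.23, 2.52], [-1.04, 4.18], [0, 3.07], [-2.55, 2.55]. Speed limits (rad/s): [2.22, 2.22, 2.57, 3.14, 3.14, 3.14].

## Interface

Orientations are given as [roll, pitch, yaw] about the fixed x, y, z axes, in that order (R = Rz(yaw) Ry(pitch) Rx(roll)).
In Python, from cell import manip, eyes, ticket gives the robot as it stands. The module is installed in compiled form; this text tells all that it offers.
- The arm moves only by the tool arm_command, never from a script. Its argument "plan" is a list of rows, each a list of 5 numbers: the opening, from -1 (shut) to 1 (fully open), then the shift along the tool's x, y, z in m, then the turn about the tool's z in rad. In form: [[jaw, dx, dy, dz, roll], ...]. A call has 1 to 20 rows; each row shifts and turns the commanded pose from where the row before left it, along the tool's axes as they then stand; what a row does not reach is not made up. A row lasts 1/8 s, in which the tool goes at most 62.5 mm and 10.7 degrees, less where a joint would pass 70% of its speed; a pose out of reach is approached as far as the arm can. A call is refused whole if a number of a shift passes 0.0625 or a number of a turn 0.188, either way. A call with a gripper value outside its range is refused whole. The fingers move at their own pace and stop on an object; "newtons" is the grip in N (left out, the last holds). Time passes only in rows, so rows that do not move let the fingers close. It gives the time, the measured TCP pose, the force, the opening and the grip force at its end, in the units of the state.
- manip.read_state(): the state, without advancing time (a new reading comes with each control period).
- eyes.camera(name): name is "scene" or "top" or "wrist"; returns a dict with "img" (480x640x3 uint8, blue, green, red), "z_map" (480x640 float32, mm along the optical axis (not along the pixel's ray), 0 where there is no reading), "fx", "fy", "cx", "cy" (pixels), "eye" and "orientation" of the camera in the world. Camera axes: x right, y down, z forward; pixel columns grow to the right and rows downward; lengths in mm; the calibration is good to about 2 mm. A picture is of the moment at which its call begins.
- ticket.sign_off(): hands the job in; it is judged then, once.
The state is a dict: "clock": time; "joints": joint angles; "qd": joint speeds; "effort": joint torques, N m; "eef_pos": TCP position; "eef_rot": TCP orientation; "wrist_force": force on the tool from outside, world axes, zero at the start; "moment": the same for the moment, N m; "finger_gap": finger opening in mm; "finger_force": force on a finger pad.
Only numpy, scipy, OpenCV 4.12 (cv2) and the standard library are available. Lean on these libraries where they do the work, as an engineer would, in place of code of your own. Each camera call takes 0.05 s, during which the arm holds its last target. There are 200 camera calls.

## Working session

There is one attempt and no reset: what is moved stays moved. The work goes in short steps, Python scripts to look and compute and a tool call to move; the robot and the scene stay as the last step left them, time stands still between calls to the robot, and variables do not carry over. Pictures are saved under pics/ and viewed, at most 10 in all, crops included, and the job is handed in when it is done.

Besides the shell and the picture viewer there is one more tool, called after "Call:" as name(argument=value, ...), one argument or row to a line, values as JSON. arm_command: Moves the arm, as the interface text tells. Its arguments: {"type":"object","properties":{"plan":{"type":"array"},"newtons":{"type":"number"}},"required":["plan"]}

```bash
mkdir -p pics; cat > h.py <<'E'
import numpy as np, cv2
from scipy.spatial.transform import Rotation as R
from cell import manip, eyes, ticket
def shot(n,f=None):
    c=eyes.camera(n); np.savez('pics/%s.npz'%(f or n),**c)
    if f: cv2.imwrite('pics/%s.png'%f,c['img'])
    return c
def cloud(c):
    z=c['z_map'].astype(float); v,u=np.mgrid[:480,:640]
    p=np.stack([(u-c['cx'])/c['fx']*z,(v-c['cy'])/c['fy']*z,z],-1)
    o=np.array(c['orientation'],float)
    M=o if o.shape==(3,3) else R.from_euler('xyz',o).as_matrix()
    w=p@M.T+np.array(c['eye']); w[z==0]=np.nan
    return w
E
python3 - <<'E'
from h import *
for n in ('top','scene'):
    c=shot(n,n+'1'); print(n,c['eye'],c['orientation'],c['fx'])
print(manip.read_state())
E
```

```text
top [ 437.66234921  -82.64768691 1154.04494309] [-3.06394478  0.00917592 -1.58023972] 451.9569360746589
scene [-189.39193172 -882.81732628  894.48615508] [-2.19197445 -0.00289731 -0.75097176] 601.4548688300395
{'clock': 0.1, 'joints': array([ 1.17039301e+00,  3.00408357e-01,  1.52147487e+00, -3.39801141e-05,
        1.32073269e+00, -6.66487102e-02]), 'qd': array([-0.00016326, -0.0010472 , -0.00132827, -0.00132145, -0.00206149,
       -0.00166709]), 'effort': array([ 3.11876538e-04, -5.32648122e+01, -3.53284442e+01,  7.09117041e-02,
        2.35450052e-02, -1.26656983e-04]), 'eef_pos': array([180.12388985, 519.42837573, 204.9656853 ]), 'eef_rot': array([-3.14056947e+00, -3.53069436e-05,  2.80784646e+00]), 'wrist_force': array([ 0.06020808,  0.66240649, -0.27474342]), 'moment': array([-0.01319523, -0.00744611,  0.00640228]), 'finger_force': 0.0, 'finger_gap': 93.64771740170177}
```

View pics/top1.png

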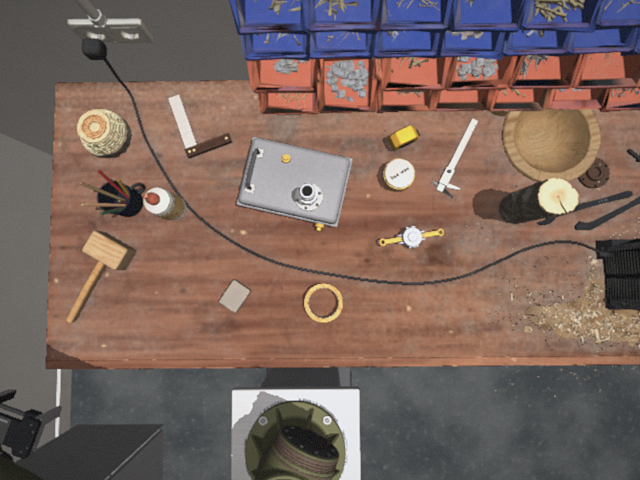

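View pics/scene1.png

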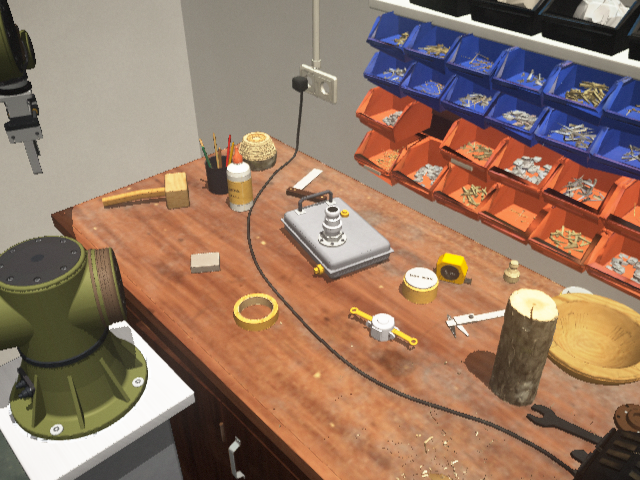

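The top view shows the tank at about (295,182) with the neck at (309,193), and the cap at (412,237) with its arms running to (381,243) and (441,232). The wax tin is at (398,174).

```bash
python3 - <<'E'
from h import *
for n in ('top1','scene1'):
    c=dict(np.load('pics/%s.npz'%n)); w=cloud(c); Z=w[...,2]
    def box(x0,x1,y0,y1,z0,z1): 
        return w[(w[...,0]>x0)&(w[...,0]<x1)&(w[...,1]>y0)&(w[...,1]<y1)&(Z>z0)&(Z<z1)]
    if n=='top1':
        print('approx neck',w[193,309],'cap',w[237,412],'armends',w[243,383],w[232,440],'tin',w[174,398],'table',w[260,400],w[300,200])
    if n=='top1': N=w[193,309];C=w[237,412]
    def st(l,p):
        if len(p)<3: print(l,len(p));return
        r=cv2.minAreaRect(p[:,:2].astype(np.float32)); print(n,l,len(p),p.mean(0).round(1),np.round(r[0],1),np.round(r[1],1),round(r[2],1),p[:,2].max().round(1))
    st('lid',box(N[0]-200,N[0]+200,N[1]-200,N[1]+250,52,70))
    st('neck',box(N[0]-60,N[0]+60,N[1]-60,N[1]+60,132,160))
    st('handle',box(N[0]-200,N[0]+200,N[1]+60,N[1]+250,90,110))
    st('captop',box(C[0]-60,C[0]+60,C[1]-60,C[1]+60,31,50))
    st('arms',box(C[0]-110,C[0]+80,C[1]-110,C[1]+110,12,60))
    st('tin',box(C[0]+80,C[0]+250,C[1]-30,C[1]+110,40,60))
a=cv2.imread('pics/top1.png')[120:270,230:460]; b=cv2.imread('pics/scene1.png')[180:360,270:430]
cv2.imwrite('pics/c1.png',np.vstack([cv2.resize(a,(460,300),interpolation=2)])); cv2.imwrite('pics/c2.png',cv2.resize(b,(640,600)[:2] if 0 else (533,600),interpolation=2))
k=np.zeros((600,800,3),np.uint8)
k[:400,:]=cv2.resize(cv2.imread('pics/top1.png')[205:265,365:485],(800,400),interpolation=2)
k[400:,:400]=cv2.resize(cv2.imread('pics/scene1.png')[290:350,340:460],(400,200),interpolation=2)
cv2.imwrite('pics/c1.png',k)
E
```

```text
approx neck [619.57581676 -46.04131635 149.40527843] cap [ 527.08752058 -296.42467503   35.71578263] armends [ 513.73703209 -225.90798666   23.41031463] [ 541.76308673 -374.2762809     3.12043771] tin [ 682.9832247  -263.25254706   48.51685437] table [ 4.71461358e+02 -2.71232540e+02  2.33495124e-01] [374.80006131 238.66523503  -0.93244952]
top1 lid 6088 [669.9  -5.9  62.6] [660.9 -54.5] [355.8 178.3] 79.1 70.0
top1 neck 202 [625.6 -40.  147.2] [626.1 -40.2] [33.9 34.7] 89.3 152.5
top1 handle 154 [692.1  92.7 101.6] [694.1  92.8] [ 9.3 95.1] 76.6 107.9
top1 captop 308 [ 529.2 -294.4   36.5] [ 520.8 -284.6] [51.8 73.1] 38.9 43.4
top1 arms 600 [ 528.3 -293.9   30.8] [ 488.4 -297.8] [133.1 180.5] 0.3 43.4
top1 tin 887 [ 698.9 -265.1   48.1] [ 713.7 -267.3] [ 77.6 130.6] 86.2 59.9
scene1 lid 3340 [655.6 -22.6  60.9] [654.7 -57.3] [355.3 170.8] 76.8 69.9
scene1 neck 144 [620.  -43.6 144.3] [620.7 -41.8] [35.4 34.4] 9.1 149.8
scene1 handle 127 [689.   90.8  98.6] [690.1  91.5] [13.3 98.2] 74.3 105.4
scene1 captop 298 [ 523.8 -298.1   35.3] [ 524.7 -297.3] [50.2 45.7] 20.0 41.1
scene1 arms 791 [ 521.7 -301.7   27.5] [ 523.9 -297.1] [ 52.  160.1] 21.4 41.1
scene1 tin 830 [ 706.5 -272.3   47.5] [ 711.3 -269.7] [ 76.  138.4] 84.4 60.0
```

View pics/c1.png

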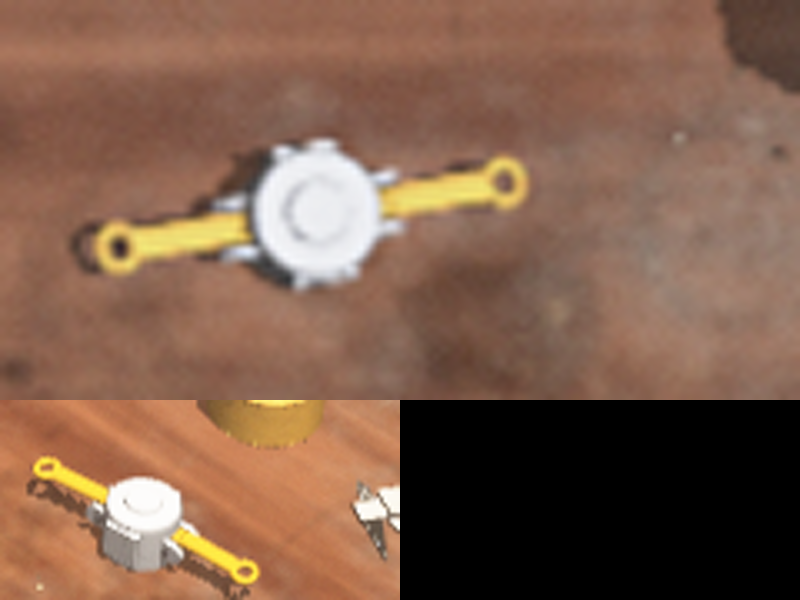

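The enlarged crop shows the boss at top-image pixel (413.0,236.8), and the arm eyes at (382.7,242.0) and (440.9,232.3). Both arms are about level.

```bash
cat >> h.py <<'E'
def ray(c,u,v,z):
    o=np.array(c['orientation'],float); M=o if o.shape==(3,3) else R.from_euler('xyz',o).as_matrix()
    d=M@np.array([(u-c['cx'])/c['fx'],(v-c['cy'])/c['fy'],1.]); e=np.array(c['eye'],float)
    return e+d*(z-e[2])/d[2]
def tool(dxyz):  # world delta mm -> tool frame mm
    return R.from_euler('xyz',manip.read_state()['eef_rot']).inv().apply(dxyz).round(1)
E
python3 - <<'E'
from h import *
c=dict(np.load('pics/top1.npz'))
b=ray(c,413,236.8,38.5);a1=ray(c,382.7,242.05,24);a2=ray(c,440.9,232.3,24)
print(b,a1,a2,(a1+a2)/2,np.linalg.norm(a1-a2),np.arctan2(-(a1-a2)[0],(a1-a2)[1]))
print(tool(np.array([525,-296,205.])-manip.read_state()['eef_pos']))
E
```

```text
[ 527.33570066 -298.37234319   38.5       ] [ 516.08838055 -225.13061044   24.        ] [ 539.09698398 -371.21214803   24.        ] [ 527.59268227 -298.17137924   24.        ] 147.88242443260037 0.15622180353431722
[-5.930e+02 -6.575e+02  6.000e-01]
```

Call:
arm_command(
  plan=[
    [1,-0.035,-0.0385,0,0],
    [1,-0.035,-0.0385,0,0],
    [1,-0.035,-0.0385,0,0],
    [1,-0.035,-0.0385,0,0],
    [1,-0.035,-0.0385,0,0],
    [1,-0.035,-0.0385,0,0],
    [1,-0.035,-0.0385,0,0],
    [1,-0.035,-0.0385,0,0],
    [1,-0.035,-0.0385,0,0],
    [1,-0.035,-0.0385,0,0],
    [1,-0.035,-0.0385,0,0],
    [1,-0.035,-0.0385,0,0],
    [1,-0.035,-0.0385,0,0],
    [1,-0.035,-0.0385,0,0],
    [1,-0.035,-0.0385,0,0],
    [1,-0.035,-0.0385,0,0],
    [1,-0.035,-0.0385,0,0],
    [1,0,0,0,0.178],
    [1,0,0,0,0.178],
    [1,0,0,0,0.178],
  ],
)

```text
clock: 2.6
eef_pos: [527.8, -293.7, 204.9]
eef_rot: [-3.141, -0.001, 2.268]
wrist_force: [0.1, 0.2, 0.5]
finger_gap: 94.0
finger_force: 0.0
```

Call:
arm_command(
  plan=[
    [1,0,0,0,0.178],
    [1,0,0,0,0.178],
    [1,0,0,0,0.178],
    [1,0,0,0,0],
  ],
)

```text
clock: 3.1
eef_pos: [527.8, -293.6, 205.1]
eef_rot: [-3.141, -0.0, 1.741]
wrist_force: [0.1, -0.5, -1.1]
finger_gap: 94.1
finger_force: 0.0
```

```bash
python3 - <<'E'
from h import *
c=shot('wrist','w1'); print(c['eye'],c['orientation']); s=manip.read_state(); print(s['clock'],s['eef_pos'],s['eef_rot'],s['joints'],s['wrist_force'])
E
```

```text
[ 513.20966223 -208.9405354   384.25916462] [2.84996811e+00 1.43309576e-04 1.70642376e-01]
3.15 [ 527.82480669 -293.63718712  205.16407219] [-3.14116169e+00 -3.64419501e-04  1.74377082e+00] [-5.68301846e-01  4.21727752e-01  1.35708057e+00 -2.26869527e-05
  1.36334828e+00 -7.41271739e-01] [ 0.24367711 -0.53608739 -0.23855528]
```

View pics/w1.png

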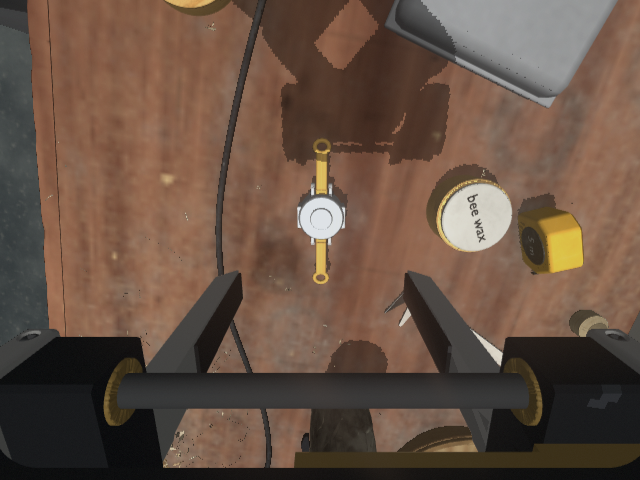

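The wrist view shows the boss at (321,217) and the eyes at (322,146) and (321,279). The arms line up with the tool x axis.

```bash
python3 - <<'E'
from h import *
c=dict(np.load('pics/w1.npz')); b=ray(c,321,217.5,38.5);a=ray(c,322,146,26);d=ray(c,321,279,26)
w=cloud(c); m=(w[...,2]>34)&(w[...,2]<45)&(abs(w[...,0]-527)<35)&(abs(w[...,1]+297)<35)
p=w[m]; print(b,a,d,np.arctan2(-(a-d)[0],(a-d)[1]),np.linalg.norm(a-d),cv2.minEnclosingCircle(p[:,:2].astype(np.float32)),p.mean(0),np.median(w[180:190,318:326,2]),np.median(w[252:262,318:326,2]))
print(tool(b-manip.read_state()['eef_pos']))
E
```

```text
[ 525.85970206 -292.21944636   38.5       ] [ 514.60461442 -220.62462966   26.        ] [ 538.61058641 -367.13753274   26.        ] 0.1624057801840103 148.46655333467322 ((525.5918579101562, -293.6543273925781), 23.202945709228516) [ 525.67768228 -293.16295575   36.30666038] 25.92439996271267 24.796118230101825
[  1.7  -1.6 166.7]
```

Call:
arm_command(
  plan=[
    [1,0.0006,-0.0019,0.05,0.01],
    [1,0,0,0.05,0],
    [1,0,0,0.05,0],
    [1,0,0,0.03,0],
    [1,0,0,0.015,0],
    [1,0,0,0.006,0],
    [1,0,0,0,0],
    [0,0,0,0,0],
    [-1,0,0,0,0],
    [-1,0,0,0,0],
    [-1,0,0,0,0],
    [-1,0,0,0,0],
    [-1,0,0,0,0],
    [-1,0,0,0,0],
    [-1,0,0,0,0],
    [-1,0,0,0,0],
  ],
  newtons=40,
)

```text
clock: 5.15
eef_pos: [526.0, -293.4, 4.5]
eef_rot: [3.142, 0.0, 1.73]
wrist_force: [-0.6, 0.5, 2.4]
finger_gap: 51.7
finger_force: 40.0
```

Call:
arm_command(
  plan=[
    [-1,0,0,-0.01,0],
    [-1,0,0,-0.03,0],
    [-1,0,0,-0.04,0],
    [-1,0,0,-0.04,0],
    [-1,0,0,-0.04,0],
    [-1,0,0,-0.04,0],
    [-1,0.029,0.011,0,0],
    [-1,0.029,0.011,0,0],
    [-1,0.029,0.011,0,0],
    [-1,0.029,0.011,0,0],
    [-1,0.029,0.011,0,0],
    [-1,0.029,0.011,0,0],
    [-1,0,0,0,0],
    [-1,0,0,0,0],
  ],
)

```text
clock: 6.9
eef_pos: [563.3, -111.5, 204.5]
eef_rot: [-3.141, 0.0, 1.73]
wrist_force: [0.5, -0.1, -3.9]
finger_gap: 51.7
finger_force: 40.0
```

```bash
python3 - <<'E'
from h import *
c=shot('wrist','w2'); s=manip.read_state(); print(s['clock'],s['eef_pos'],s['eef_rot'],s['wrist_force'],s['finger_gap'])
w=cloud(c)
m=(w[...,2]>136)&(w[...,2]<154)&(abs(w[...,0]-623)<30)&(abs(w[...,1]+41)<30); p=w[m]
print(len(p),p.mean(0),np.median(p[:,2]),cv2.minEnclosingCircle(p[:,:2].astype(np.float32)))
E
```

```text
6.95 [ 563.32077515 -111.85712521  204.50468444] [-3.14135694e+00  1.01704577e-04  1.72918043e+00] [ 0.07171336 -0.022411   -3.68840918] 51.929914453464875
2141 [622.06740064 -37.49110076 146.30298581] 146.59662733627187 ((623.3876342773438, -37.99609375), 18.13637351989746)
```

View pics/w2.png

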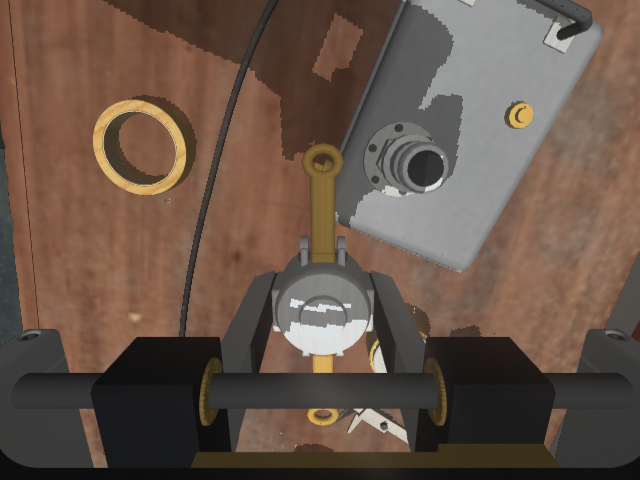

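The wrist view shows the cap held with its top centred near (322,312). The neck's top ring is centred near (422,169).

```bash
python3 - <<'E'
from h import *
c=dict(np.load('pics/w2.npz')); w=cloud(c)
m=(w[...,2]>230)&(w[...,2]<245); m[:250]=0;m[360:]=0;m[:,:270]=0;m[:,378:]=0; p=w[m]
print(len(p),p.mean(0),np.median(p[:,2]),cv2.minEnclosingCircle(p[:,:2].astype(np.float32)))
m=(w[...,2]>142)&(w[...,2]<154)&(abs(w[...,0]-623)<30)&(abs(w[...,1]+41)<30)
cnt,_=cv2.findContours(m.astype(np.uint8),0,2); k=max(cnt,key=len); e=cv2.fitEllipse(k); print(e,ray(c,*e[0],146.3))
E
```

```text
7218 [ 563.10491532 -108.65541037  235.58303488] 235.54122970533334 ((563.9473876953125, -110.81527709960938), 28.516679763793945)
((423.7810974121094, 167.41477966308594), (48.88948059082031, 52.80125045776367), 46.028133392333984) [622.43391212 -37.47431415 146.3       ]
```

Call:
arm_command(
  plan=[
    [-1,0.0155,0.0176,0,0],
    [-1,0.0155,0.0176,0,0],
    [-1,0.0155,0.0176,0,0],
    [-1,0.0154,0.0175,0,0],
    [-1,0,0,0.02,0],
    [-1,0,0,0.02,0],
    [-1,0,0,0.01,0],
    [-1,0,0,0,0],
    [-1,0,0,0,0],
  ],
)

```text
clock: 8.07
eef_pos: [623.6, -38.9, 155.4]
eef_rot: [3.14, 0.0, 1.73]
wrist_force: [0.0, -0.2, -2.6]
finger_gap: 51.4
finger_force: 40.0
```

Call:
arm_command(
  plan=[
    [-1,0,0,0.0015,0],
    [-1,0,0,0.0015,0],
    [-1,0,0,0.0015,0],
    [-1,0,0,0.0015,0],
    [-1,0,0,0,0],
  ],
)

```text
clock: 8.7
eef_pos: [623.1, -38.9, 148.3]
eef_rot: [-3.141, -0.0, 1.73]
wrist_force: [0.9, 0.3, -3.8]
finger_gap: 51.8
finger_force: 40.0
```

Call:
arm_command(
  plan=[
    [-1,0,0,0.0015,0],
    [-1,0,0,0.0015,0],
    [-1,0,0,0.0015,0],
    [-1,0,0,0,0],
  ],
)

```text
clock: 9.2
eef_pos: [623.2, -38.7, 143.8]
eef_rot: [-3.142, -0.0, 1.73]
wrist_force: [0.4, 2.3, -3.7]
finger_gap: 51.9
finger_force: 40.0
```

Call:
arm_command(
  plan=[
    [-1,0,0,0.0015,0],
    [-1,0,0,0.0015,0],
    [-1,0,0,0.001,0],
    [-1,0,0,0,0],
  ],
)

```text
clock: 9.7
eef_pos: [623.2, -38.7, 139.9]
eef_rot: [3.141, -0.0, 1.73]
wrist_force: [0.5, 5.4, -2.1]
finger_gap: 51.4
finger_force: 40.0
```

Call:
arm_command(
  plan=[
    [-1,0.0008,0,0,0],
    [-1,0,0,0.001,0],
    [-1,0,0,0,0],
  ],
)

```text
clock: 10.07
eef_pos: [622.9, -38.4, 138.7]
eef_rot: [-3.141, 0.0, 1.73]
wrist_force: [-0.6, -0.1, -4.1]
finger_gap: 51.5
finger_force: 40.0
```

Call:
arm_command(
  plan=[
    [-1,0,0,0.0015,0],
    [-1,0,0,0.0015,0],
    [-1,0,0,0.001,0],
    [-1,0,0,0,0],
  ],
)

```text
clock: 10.58
eef_pos: [623.0, -38.1, 134.8]
eef_rot: [-3.141, -0.0, 1.73]
wrist_force: [-0.4, -0.2, -3.9]
finger_gap: 51.3
finger_force: 40.0
```

Call:
arm_command(
  plan=[
    [-1,0,0,0.001,0],
    [-1,0,0,0.001,0],
    [-1,0,0,0,0],
  ],
)

```text
clock: 10.95
eef_pos: [623.1, -38.1, 133.1]
eef_rot: [3.141, 0.0, 1.73]
wrist_force: [-0.0, 0.7, -0.9]
finger_gap: 51.5
finger_force: 40.0
```

Call:
arm_command(
  plan=[
    [-1,0,0,0.001,0],
    [-1,0,0,0.001,0],
    [-1,0,0,0,0],
  ],
)

```text
clock: 11.32
eef_pos: [623.2, -38.1, 132.2]
eef_rot: [3.141, 0.0, 1.73]
wrist_force: [-5.6, 0.8, 8.5]
finger_gap: 52.3
finger_force: 40.0
```

Call:
arm_command(
  plan=[
    [-1,0,-0.0004,0.001,0],
    [-1,0,0,0.001,0],
    [-1,0,0,0,0],
  ],
)

```text
clock: 11.7
eef_pos: [623.2, -38.1, 130.5]
eef_rot: [3.139, 0.001, 1.73]
wrist_force: [-2.8, 0.5, 8.7]
finger_gap: 51.6
finger_force: 40.0
```

Call:
arm_command(
  plan=[
    [-1,0,0,0.001,0],
    [-1,0,0,0.001,0],
    [-1,0,0,0,0],
  ],
)

```text
clock: 12.08
eef_pos: [623.2, -38.1, 128.5]
eef_rot: [3.139, 0.001, 1.73]
wrist_force: [-2.9, 1.2, 8.4]
finger_gap: 51.6
finger_force: 40.0
```

Call:
arm_command(
  plan=[
    [-1,0,-0.0003,0.001,0],
    [-1,0,0,0.001,0],
    [-1,0,0,0,0],
  ],
)

```text
clock: 12.45
eef_pos: [623.2, -38.2, 126.7]
eef_rot: [3.139, 0.001, 1.73]
wrist_force: [-1.9, 1.6, 9.5]
finger_gap: 51.9
finger_force: 40.0
```

Call:
arm_command(
  plan=[
    [-1,0,0,0.0005,0],
    [-1,0,0,0.0005,0],
    [-1,0,0,0,0],
  ],
)

```text
clock: 12.82
eef_pos: [623.2, -38.2, 125.8]
eef_rot: [3.139, 0.001, 1.73]
wrist_force: [-2.4, 1.4, 10.3]
finger_gap: 51.6
finger_force: 40.0
```

Call:
arm_command(
  plan=[
    [-1,0,0,0.0005,0],
    [-1,0,0,0,0],
  ],
)

```text
clock: 13.08
eef_pos: [623.2, -38.1, 125.3]
eef_rot: [3.139, 0.001, 1.73]
wrist_force: [-1.4, 1.1, 9.5]
finger_gap: 51.6
finger_force: 40.0
```

Call:
arm_command(
  plan=[
    [-1,0,0,0.0004,0],
    [-1,0,0,0,0],
  ],
)

```text
clock: 13.32
eef_pos: [623.2, -38.1, 125.1]
eef_rot: [3.138, 0.001, 1.73]
wrist_force: [-3.3, 1.1, 11.8]
finger_gap: 51.6
finger_force: 40.0
```

Call:
arm_command(
  plan=[
    [-1,0,0,0.0004,0],
    [-1,0,0,0,0],
  ],
)

```text
clock: 13.58
eef_pos: [623.3, -38.2, 125.1]
eef_rot: [3.138, 0.001, 1.73]
wrist_force: [-3.7, 2.0, 14.6]
finger_gap: 51.8
finger_force: 40.0
```

Call:
arm_command(
  plan=[
    [-1,0,0,0.0004,0],
    [-1,0,0,0,0],
  ],
)

```text
clock: 13.82
eef_pos: [623.3, -38.2, 125.1]
eef_rot: [3.138, 0.001, 1.73]
wrist_force: [-5.8, 1.8, 17.0]
finger_gap: 51.9
finger_force: 40.0
```

Call:
arm_command(
  plan=[
    [-1,0,0,0.0004,0],
    [-1,0,0,0,0],
    [-1,0,0,0,0],
  ],
)

```text
clock: 14.2
eef_pos: [623.3, -38.2, 125.0]
eef_rot: [3.138, 0.001, 1.73]
wrist_force: [-8.0, 2.3, 19.4]
finger_gap: 51.8
finger_force: 40.0
```

Call:
arm_command(
  plan=[
    [-1,0,0,-0.0015,0],
    [-0.05,0,0,0,0],
    [0.3,0,0,0,0],
    [0.3,0,0,0,0],
    [0.3,0,0,0,0],
    [0.3,0,0,-0.02,0],
    [0.3,0,0,-0.035,0],
    [-1,0,0,-0.02,0],
    [-1,0,0,0,0],
    [-1,0,0,0,0],
  ],
)

```text
clock: 15.45
eef_pos: [622.0, -38.2, 197.0]
eef_rot: [-3.14, -0.0, 1.73]
wrist_force: [-0.3, -0.7, 0.4]
finger_gap: 34.8
finger_force: 0.0
```

```bash
python3 - <<'E'
from h import *
c=shot('wrist','w3'); w=cloud(c); s=manip.read_state(); print(s['clock'],s['eef_pos'],s['eef_rot'],s['wrist_force'],s['finger_gap'])
E
```

```text
15.5 [621.94664486 -38.18565975 196.92589298] [-3.13969396e+00 -5.31361164e-04  1.72978338e+00] [-0.6277403  -0.70176952 -0.1119321 ] 30.36207864334085
```

View pics/w3.png

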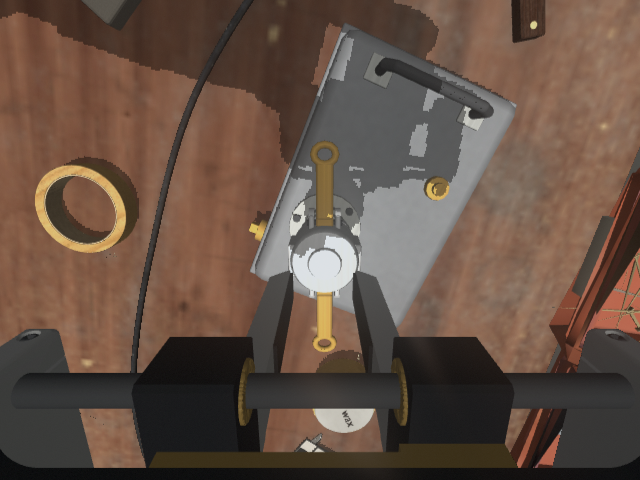

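The cap is seated on the neck, with arm a (eye at (323,153)) and arm b (eye at (323,344)) level along the tool x axis. I'll push arm a down first with closed fingertips.

Call:
arm_command(
  plan=[
    [-1,0.026,0.0012,0,0],
    [-1,0.026,0,0,0],
    [-1,0.0255,0,0,0],
    [-1,0,0,0.025,0],
    [-1,0,0,0.02,0],
    [-1,0,0,0,0],
    [-1,0,0,0,0],
  ],
)

```text
clock: 16.38
eef_pos: [611.5, 38.4, 153.8]
eef_rot: [3.141, 0.0, 1.73]
wrist_force: [1.1, -0.7, -0.3]
finger_gap: 0.5
finger_force: 0.0
```

Call:
arm_command(
  plan=[
    [-1,0,0,0.005,0],
    [-1,0.0006,0,0.0057,0],
    [-1,0.0005,0,0.0057,0],
    [-1,0,0,0,0],
  ],
)

```text
clock: 16.88
eef_pos: [611.0, 39.8, 136.6]
eef_rot: [-3.141, -0.0, 1.73]
wrist_force: [0.3, 1.4, 1.1]
finger_gap: 0.3
finger_force: 0.7
```

Call:
arm_command(
  plan=[
    [-1,-0.0006,0,0.0057,0],
    [-1,-0.0012,0,0.0057,0],
    [-1,-0.002,0,0.0054,0],
    [-1,-0.0026,0,0.0052,0],
    [-1,0,0,0,0],
  ],
)

```text
clock: 17.5
eef_pos: [611.8, 33.2, 114.0]
eef_rot: [-3.14, -0.0, 1.73]
wrist_force: [-0.1, 5.0, -0.6]
finger_gap: 0.5
finger_force: 1.9
```

```bash
python3 - <<'E'
from h import *
s=manip.read_state(); d=s['eef_pos']-np.array([623.2,-38.2,0]); print(d[0]*np.cos(1.73)+d[1]*np.sin(1.73),d[0]*np.sin(1.73)-d[1]*np.cos(1.73),d[2],s['wrist_force'])
a=shot('wrist')['img'][100:480,160:480]; b=shot('scene')['img'][170:290,260:420]
cv2.imwrite('pics/l1.png',np.hstack([cv2.resize(a,(337,400)),cv2.resize(b,(463,400),interpolation=2)]))
E
```

```text
72.2851636853154 0.010380498631329615 113.95606119796216 [-0.14373847  4.9787767  -0.61982642]
```

View pics/l1.png

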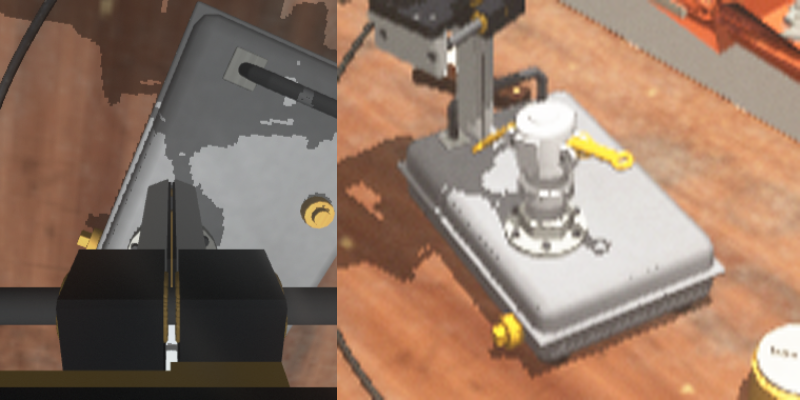

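Left: the closed fingers hide arm a. Right: arm a is partly down, its visible end at about (478,148) right at the fingertip; arm b is still level. I'll check the real angle by projection.

```bash
python3 - <<'E'
from h import *
c=shot('scene'); M=R.from_euler('xyz',c['orientation']).as_matrix(); e=np.array(c['eye'])
def proj(p):
    q=M.T@(np.array(p)-e); return np.round([c['fx']*q[0]/q[2]+c['cx'],c['fy']*q[1]/q[2]+c['cy']],1)
ax=np.array([623.2,-38.2,0]); r=np.array([np.cos(1.73),np.sin(1.73),0])
P=lambda rho,z: ax+r*rho+[0,0,z]
print('captop',proj(P(0,159)),'tcp',proj(P(72.3,114)),'corner',proj(P(64.3,114)))
for th in (0,.5,.75,1.):
    print(th,[proj(P(24.5+s*np.cos(th)+10*np.sin(th),136.8-s*np.sin(th)+10*np.cos(th))) for s in (10,45,65)])
w=cloud(c); hsv=cv2.cvtColor(c['img'],cv2.COLOR_BGR2HSV)
m=(hsv[...,1]>150)&(hsv[...,0]>15)&(hsv[...,0]<32)&(w[...,2]>85)&(w[...,2]<160); v,u=np.nonzero(m)
q=w[m]-ax; rho=q@r; i=rho>0
o=np.argsort(rho[i]); print(np.c_[u,v,rho,q[:,2]][i][o][::4].round(0).tolist())
k=c['img'][180:260,280:360]; cv2.imwrite('pics/l2.png',cv2.resize(k,(600,600),interpolation=2))
E
```

```text
captop [331.4 204.6] tcp [307.2 210.6] corner [309.8 211.7]
0 [array([319.6, 204.2]), array([308. , 199.3]), array([301.4, 196.6])]
0.5 [array([318.4, 205.8]), array([308.3, 207.5]), array([302.7, 208.5])]
0.75 [array([318.2, 207. ]), array([309.8, 211.9]), array([305.2, 214.6])]
1.0 [array([318.3, 208.3]), array([312.2, 216.1]), array([308.7, 220.4])]
[[317.0, 209.0, 36.0, 136.0], [314.0, 211.0, 48.0, 125.0], [312.0, 211.0, 56.0, 121.0], [310.0, 212.0, 62.0, 115.0], [308.0, 213.0, 72.0, 106.0], [245.0, 184.0, 312.0, 87.0], [250.0, 180.0, 314.0, 89.0], [246.0, 183.0, 315.0, 86.0], [244.0, 183.0, 316.0, 88.0], [240.0, 185.0, 320.0, 86.0], [237.0, 183.0, 324.0, 93.0], [237.0, 185.0, 325.0, 87.0], [235.0, 185.0, 329.0, 87.0], [234.0, 183.0, 332.0, 92.0], [232.0, 183.0, 338.0, 91.0], [232.0, 182.0, 340.0, 92.0], [230.0, 183.0, 348.0, 86.0], [229.0, 181.0, 353.0, 89.0], [233.0, 146.0, 413.0, 142.0], [232.0, 143.0, 414.0, 152.0], [231.0, 149.0, 415.0, 135.0], [232.0, 144.0, 417.0, 147.0], [232.0, 150.0, 419.0, 128.0], [231.0, 146.0, 419.0, 141.0], [232.0, 151.0, 420.0, 124.0], [219.0, 148.0, 422.0, 151.0], [231.0, 151.0, 423.0, 124.0], [230.0, 162.0, 424.0, 92.0], [230.0, 155.0, 425.0, 112.0], [229.0, 157.0, 427.0, 107.0], [229.0, 163.0, 428.0, 87.0], [260.0, 134.0, 487.0, 87.0]]
```

View pics/l2.png

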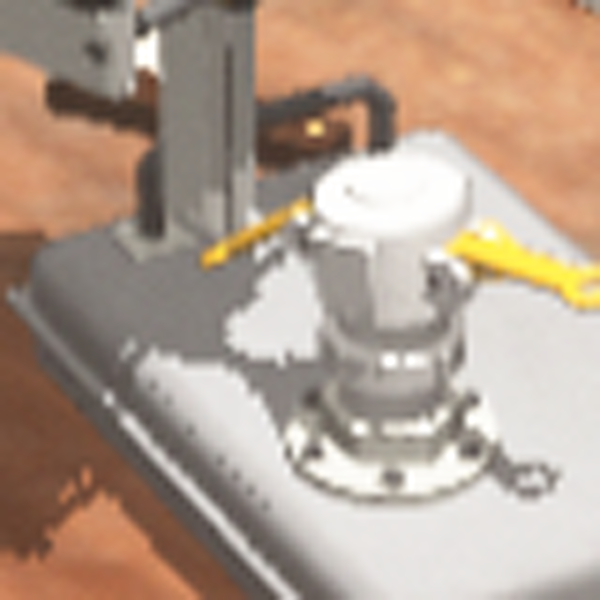

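The depth points along arm a run from (ρ 36, z 136) to (72, 106), about 0.7 rad as planned. I'll continue the arc.

Call:
arm_command(
  plan=[
    [-1,-0.0032,0,0.0047,0],
    [-1,-0.0038,0,0.0044,0],
    [-1,0,0,0,0],
  ],
)

```text
clock: 18.02
eef_pos: [612.9, 26.5, 105.2]
eef_rot: [-3.14, -0.001, 1.73]
wrist_force: [-0.9, 6.3, -1.8]
finger_gap: 0.6
finger_force: 2.7
```

Call:
arm_command(
  plan=[
    [-1,-0.0022,0,0.002,0],
    [-1,-0.0022,0,0.0018,0],
    [-1,-0.0023,0,0.0017,0],
    [-1,-0.0024,0,0.0015,0],
    [-1,0,0,0,0],
  ],
)

```text
clock: 18.65
eef_pos: [614.4, 17.3, 98.4]
eef_rot: [-3.141, -0.0, 1.73]
wrist_force: [-0.8, 3.9, -1.3]
finger_gap: 0.3
finger_force: 1.8
```

Call:
arm_command(
  plan=[
    [-1,-0.0026,0,0.0014,0],
    [-1,-0.0026,0,0.0013,0],
    [-1,-0.0026,0,0.0011,0],
    [-1,0,0,0,0],
  ],
)

```text
clock: 19.15
eef_pos: [615.8, 9.5, 94.8]
eef_rot: [-3.141, 0.0, 1.73]
wrist_force: [-1.3, 4.4, -2.4]
finger_gap: 0.5
finger_force: 1.8
```

Call:
arm_command(
  plan=[
    [-1,-0.0013,0,0.0004,0],
    [-1,-0.0013,0,0.0004,0],
    [-1,0,0,0,0],
  ],
)

```text
clock: 19.52
eef_pos: [616.3, 7.0, 94.2]
eef_rot: [-3.141, 0.0, 1.73]
wrist_force: [-0.6, 4.1, -3.8]
finger_gap: 0.7
finger_force: 2.1
```

Call:
arm_command(
  plan=[
    [-1,-0.0008,0,0,0],
    [-1,0,0,0,0],
  ],
)

```text
clock: 19.77
eef_pos: [616.4, 6.2, 94.3]
eef_rot: [-3.142, 0.0, 1.73]
wrist_force: [-0.2, 4.5, -3.4]
finger_gap: 0.6
finger_force: 2.2
```

Call:
arm_command(
  plan=[
    [-1,-0.0006,0,0,0],
    [-1,0,0,0,0],
  ],
)

```text
clock: 20.02
eef_pos: [616.5, 5.7, 94.2]
eef_rot: [-3.142, 0.0, 1.73]
wrist_force: [-1.5, 4.2, -3.7]
finger_gap: 0.3
finger_force: 2.2
```

Call:
arm_command(
  plan=[
    [-1,-0.0008,0,0,0],
    [-1,0,0,0,0],
  ],
)

```text
clock: 20.27
eef_pos: [616.7, 4.9, 94.2]
eef_rot: [3.142, 0.0, 1.73]
wrist_force: [-0.9, 5.6, -4.3]
finger_gap: 0.3
finger_force: 2.3
```

Call:
arm_command(
  plan=[
    [-1,-0.0008,0,0,0],
    [-1,0,0,0,0],
  ],
)

```text
clock: 20.52
eef_pos: [616.8, 4.1, 94.2]
eef_rot: [-3.142, -0.0, 1.73]
wrist_force: [0.4, 5.7, -3.8]
finger_gap: 0.5
finger_force: 2.5
```

Call:
arm_command(
  plan=[
    [-1,-0.0008,0,0,0],
    [-1,0,0,0,0],
  ],
)

```text
clock: 20.78
eef_pos: [616.9, 3.6, 94.3]
eef_rot: [3.141, -0.0, 1.73]
wrist_force: [-0.7, 7.6, -4.5]
finger_gap: 0.3
finger_force: 3.6
```

Call:
arm_command(
  plan=[
    [-1,-0.0008,0,0,0],
    [-1,0,0,0,0],
  ],
)

```text
clock: 21.02
eef_pos: [617.0, 3.4, 94.4]
eef_rot: [3.141, -0.001, 1.73]
wrist_force: [-2.2, 10.0, -2.2]
finger_gap: 0.7
finger_force: 5.3
```

Call:
arm_command(
  plan=[
    [-1,-0.0008,0,0,0],
    [-1,0,0,0,0],
  ],
)

```text
clock: 21.28
eef_pos: [617.0, 3.2, 94.4]
eef_rot: [-3.142, -0.002, 1.731]
wrist_force: [-1.4, 13.7, -1.1]
finger_gap: 0.1
finger_force: 7.3
```

Call:
arm_command(
  plan=[
    [-1,0.005,0,0,0],
    [-1,0.02,0,0,0],
    [-1,0.02,0,-0.02,0],
    [-1,0,0,-0.04,0],
    [-1,0,0,-0.04,0],
    [-1,-0.04,0,0,0],
    [-1,-0.04,0,0,0],
    [-1,-0.04,0,0,0],
    [-1,-0.04,0,0,0],
    [-1,0,0,0.02,0],
    [-1,0,0,0.02,0],
    [-1,0,0,0,0],
  ],
)

```text
clock: 22.78
eef_pos: [635.1, -110.8, 154.4]
eef_rot: [-3.14, -0.0, 1.73]
wrist_force: [0.3, -0.1, 0.7]
finger_gap: 0.6
finger_force: 0.0
```

```bash
cat >> h.py <<'E'
def rz():
    s=manip.read_state(); d=s['eef_pos']-np.array([623.2,-38.2,0]); y=1.73
    print(s['clock'],'rho',(d[0]*np.cos(y)+d[1]*np.sin(y)).round(1),'lat',(d[0]*np.sin(y)-d[1]*np.cos(y)).round(1),d[2].round(1),s['wrist_force'].round(1))
def lever(sign):
    c=shot('scene'); w=cloud(c); hsv=cv2.cvtColor(c['img'],cv2.COLOR_BGR2HSV); r=np.array([np.cos(1.73),np.sin(1.73),0])
    m=(hsv[...,1]>140)&(hsv[...,0]>15)&(hsv[...,0]<32)&(w[...,2]>66)&(w[...,2]<165)
    q=w[m]-[623.2,-38.2,0]; rho=q@r*sign; lat=q@[r[1],-r[0],0]; i=(rho>20)&(rho<110)&(abs(lat)<25); o=np.argsort(q[i][:,2])
    print(i.sum(),np.c_[rho,lat,q[:,2]][i][o][::max(1,i.sum()//12)].round(0).tolist())
E
python3 -c "
from h import *
rz(); lever(1); lever(-1)"
```

```text
22.775 rho -73.6 lat 0.3 154.4 [ 0.3 -0.1  0.7]
34 [[35.0, 2.0, 81.0], [33.0, 0.0, 86.0], [33.0, -8.0, 87.0], [32.0, 2.0, 88.0], [33.0, -4.0, 90.0], [33.0, -4.0, 94.0], [34.0, -7.0, 95.0], [30.0, -1.0, 99.0], [29.0, -9.0, 101.0], [28.0, -6.0, 102.0], [33.0, -5.0, 103.0], [30.0, -4.0, 106.0], [31.0, -6.0, 110.0], [31.0, -3.0, 114.0], [27.0, -8.0, 115.0], [30.0, -4.0, 118.0], [31.0, -7.0, 122.0]]
81 [[77.0, 3.0, 138.0], [61.0, 1.0, 141.0], [74.0, -6.0, 142.0], [69.0, 5.0, 143.0], [28.0, 8.0, 143.0], [53.0, -4.0, 143.0], [80.0, 1.0, 144.0], [80.0, 5.0, 144.0], [71.0, -2.0, 144.0], [50.0, 1.0, 145.0], [36.0, 0.0, 145.0], [51.0, -5.0, 145.0], [68.0, 3.0, 146.0], [47.0, 0.0, 147.0]]
```

Call:
arm_command(
  plan=[
    [-1,0,0,0.007,0],
    [-1,-0.0006,0,0.0057,0],
    [-1,-0.0005,0,0.0057,0],
    [-1,0.0006,0,0.0057,0],
    [-1,0.0012,0,0.0057,0],
    [-1,0.002,0,0.0054,0],
    [-1,0.0026,0,0.0052,0],
    [-1,0,0,0,0],
  ],
)

```text
clock: 23.88
eef_pos: [634.4, -106.4, 113.3]
eef_rot: [-3.141, -0.0, 1.73]
wrist_force: [-0.3, -0.8, 1.6]
finger_gap: 0.3
finger_force: 0.8
```

Call:
arm_command(
  plan=[
    [-1,0.0032,0,0.0047,0],
    [-1,0.0038,0,0.0044,0],
    [-1,0,0,0,0],
  ],
)

```text
clock: 24.25
eef_pos: [633.2, -99.3, 104.3]
eef_rot: [-3.141, -0.0, 1.73]
wrist_force: [0.9, -0.5, 1.8]
finger_gap: 0.4
finger_force: 1.0
```

```bash
python3 -c "
from h import *
rz(); lever(-1)"
```

```text
24.25 rho -61.9 lat 0.2 104.3 [ 0.9 -0.5  1.8]
48 [[57.0, 5.0, 90.0], [59.0, -6.0, 94.0], [51.0, -2.0, 97.0], [54.0, -7.0, 98.0], [53.0, -2.0, 103.0], [44.0, -2.0, 116.0], [43.0, -4.0, 122.0], [43.0, -5.0, 126.0], [42.0, 1.0, 128.0], [37.0, -5.0, 131.0], [34.0, 7.0, 132.0], [35.0, 2.0, 135.0]]
```

Call:
arm_command(
  plan=[
    [-1,0.0022,0,0.002,0],
    [-1,0.0022,0,0.0018,0],
    [-1,0.0023,0,0.0017,0],
    [-1,0.0024,0,0.0015,0],
    [-1,0,0,0,0],
  ],
)

```text
clock: 24.92
eef_pos: [631.9, -90.5, 97.6]
eef_rot: [-3.141, -0.0, 1.73]
wrist_force: [0.2, -1.1, 2.0]
finger_gap: 0.7
finger_force: 1.1
```

Call:
arm_command(
  plan=[
    [-1,0.0026,0,0.0014,0],
    [-1,0.0026,0,0.0013,0],
    [-1,0.0026,0,0.0011,0],
    [-1,0,0,0,0],
  ],
)

```text
clock: 25.42
eef_pos: [630.7, -83.0, 93.9]
eef_rot: [-3.142, 0.0, 1.73]
wrist_force: [1.0, -3.9, 1.8]
finger_gap: 0.5
finger_force: 1.9
```

Call:
arm_command(
  plan=[
    [-1,0.001,0,0,0],
    [-1,0,0,0,0],
  ],
)

```text
clock: 25.68
eef_pos: [630.6, -82.6, 93.8]
eef_rot: [-3.142, 0.001, 1.73]
wrist_force: [1.7, -7.2, 1.8]
finger_gap: 0.4
finger_force: 3.7
```

Call:
arm_command(
  plan=[
    [-1,0.0008,0,0,0],
    [-1,0,0,0,0],
  ],
)

```text
clock: 25.92
eef_pos: [630.5, -82.4, 93.8]
eef_rot: [-3.142, 0.002, 1.729]
wrist_force: [2.1, -11.7, 0.5]
finger_gap: 0.7
finger_force: 5.4
```

Call:
arm_command(
  plan=[
    [-1,0.0006,0,0,0],
    [-1,0,0,0,0],
    [-1,0,0,0,0],
  ],
)

```text
clock: 26.3
eef_pos: [630.5, -82.3, 93.8]
eef_rot: [3.141, 0.002, 1.729]
wrist_force: [2.9, -12.9, -0.3]
finger_gap: 0.6
finger_force: 7.0
```

Call:
arm_command(
  plan=[
    [-1,-0.005,0,0,0],
    [-1,-0.02,0,0,0],
    [-1,-0.02,0,-0.02,0],
    [-1,0,0,-0.04,0],
    [-1,0,0,-0.05,0],
    [-1,-0.03,0,-0.04,0],
    [-1,-0.03,0,0,0],
    [-1,0,0,0,0],
  ],
)

```text
clock: 27.3
eef_pos: [646.7, -186.6, 243.3]
eef_rot: [-3.141, -0.001, 1.727]
wrist_force: [-0.0, 0.0, 0.0]
finger_gap: 0.5
finger_force: 0.0
```

```bash
python3 - <<'E'
from h import *
rz(); lever(1); lever(-1)
c=shot('scene'); w=cloud(c); a=c['img'][180:260,280:380]
q=w-[623.2,-38.2,0]; m=(np.hypot(q[...,0],q[...,1])<23)&(q[...,2]>150)&(q[...,2]<175); print('captop z',np.percentile(q[m][:,2],[10,50,90]))
b=shot('wrist')['img']
k=np.zeros((480,800,3),np.uint8); k[:,:400]=cv2.resize(b[0:480,120:520],(400,480)); k[:320,400:]=cv2.resize(a,(400,320),interpolation=2); cv2.imwrite('pics/f.png',k)
E
```

```text
27.3 rho -150.2 lat -0.3 243.3 [-0.  0.  0.]
32 [[37.0, 8.0, 83.0], [34.0, 1.0, 85.0], [36.0, 8.0, 86.0], [33.0, -4.0, 88.0], [34.0, -7.0, 90.0], [29.0, -9.0, 95.0], [34.0, -4.0, 96.0], [32.0, -9.0, 97.0], [30.0, -5.0, 98.0], [29.0, -6.0, 102.0], [31.0, 1.0, 103.0], [29.0, -5.0, 104.0], [30.0, -4.0, 106.0], [32.0, -1.0, 113.0], [29.0, -1.0, 116.0], [28.0, -7.0, 120.0]]
83 [[39.0, -1.0, 82.0], [35.0, -4.0, 85.0], [38.0, 8.0, 92.0], [39.0, 2.0, 98.0], [39.0, 2.0, 101.0], [37.0, -3.0, 105.0], [38.0, -5.0, 110.0], [34.0, -4.0, 113.0], [37.0, -3.0, 117.0], [36.0, -2.0, 121.0], [36.0, 2.0, 125.0], [36.0, -6.0, 132.0], [36.0, -3.0, 135.0], [27.0, 9.0, 140.0]]
captop z [153.25813031 155.83486594 159.10075439]
```

View pics/f.png

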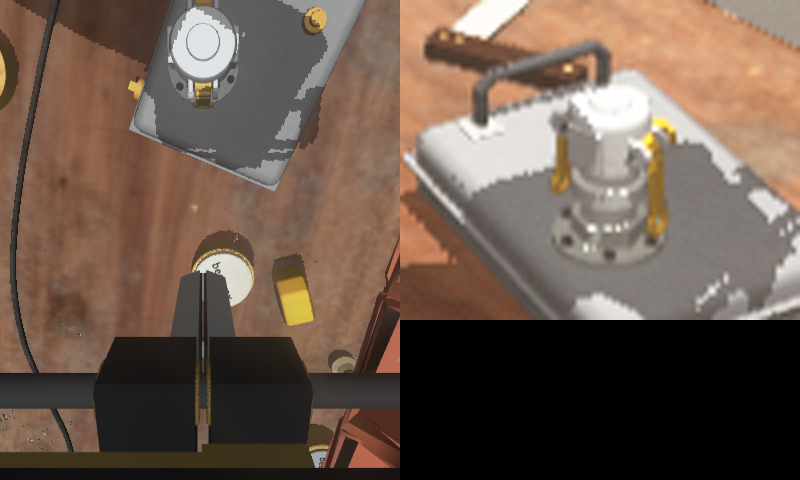

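The last view shows both brass arms hanging beside the seated cap, a at (562,165) and b at (657,195). The wax tin and the rest are undisturbed, and the gripper is clear.

```bash
python3 -c "
from h import *
print(ticket.sign_off())"
```

```text
the job is handed in; nothing more can be done
None
```

The cap is pushed fully home on the neck (the seal bottomed at about 23 N, under its 35 N limit). Both cam arms, first a then b, were swung down until the push force rose against their stops at about 13 N. The tin, sanding block and tape were never touched, and the job was handed in at about 27 s.

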